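# Find the rattling gauge case and hand it over

### The arm

A 6-joint arm with a two-finger parallel gripper is mounted at the origin on the work surface. World frame = base frame: x ahead of the robot, y to its left, z up, the work surface at z = 0. Lengths are in m, angles in degrees, forces in N, time in s.
With the tool pointing down it reaches from about 0.375 to 0.975 m from the base axis. Payload 3.8 kg.
Tool frame: the origin (TCP) lies where the fingers leave the gripper's body, on its centre line; the fingertips stand 64 mm ahead of it and the grasp point (between the pads) lies 45 mm ahead of it; x points along the fingers, y is the direction in which the jaws open and shut, and the axes are right-handed (so a half turn about x gives the same grasp; the last joint's range is limited). The gripper opens to 88 mm and grips with 3 to 60 N. Pads are 18 mm wide; open, the fingers measure 123 mm over their backs; the gripper's body (75 mm by 187 mm) begins 45 mm behind the grasp point.
Start: joints at [-70.468, 15.12, 91.902, -0, 72.978, -2.114], TCP at [0.249, -0.627, 0.303] pointing down, gripper open.
Joint ranges: [-150.88, 150.88], [-54.13, 125.18], [17.81, 147.31], [-75.09, 255.09], [0, 152.58], [-146.25, 146.25]. Speed limits (degrees/s): [147.25, 147.25, 180, 180, 180, 180].

### API

Orientations are given as [roll, pitch, yaw] about the fixed x, y, z axes, in that order (R = Rz(yaw) Ry(pitch) Rx(roll)).
In Python, from bench import r gives the robot as it stands. The module is installed in compiled form; this text tells all that it offers.
- The arm moves only by the tool arm_command, never from a script. Its arguments are lists of equal length, an entry for each row: "dp": the shift along the world's x, y, z scaled (see below), a list of three; "twist": the turn, a rotation vector about the world's x, y, z scaled (see below), a list of three; "jaw": the opening, from -1 (shut) to 1 (fully open). A call has 1 to 5 rows; each row shifts and turns the commanded pose from where the row before left it; what a row does not reach is not made up. The controller multiplies each number of a shift by 600 mm and each number of a turn by 30 degrees. A row lasts 1/8 s, in which the tool goes at most 62.5 mm and 10.7 degrees, less where a joint would pass 70% of its speed; a pose out of reach is approached as far as the arm can. A call with a number of a shift or a turn outside -1 to 1 is refused whole. A call with a gripper value outside its range is refused whole. The fingers move at their own pace and stop on an object; "squeeze" is the grip in N (left out, the last holds). Time passes only in rows, so rows that do not move let the fingers close. It gives the time, the measured TCP pose, the force and the opening at its end, in the units of the state.
- r.observe(): the state, without advancing time (a new reading comes with each control period).
- r.get_image(name): name is "scene" or "top"; returns a dict with "image" (400x640x3 uint8, red, green, blue), "fovy" (degrees; the focal length in pixels is half the picture's height over the tangent of half this angle, whatever the lens; pixels are square), "cx", "cy" (the principal point, pixels), "pose" (4x4, takes a point from camera to world coordinates). Camera axes: x right, y down, z forward; pixel columns grow to the right and rows downward; lengths in m; the calibration is good to about 2 mm. A picture is of the moment at which its call begins. There is no depth.
- r.job_done(): hands the job in, once; it reports no verdict.
The state is a dict: "clock": time; "joints": joint angles; "dq": joint speeds; "joint_torque": joint torques, N m; "position": TCP position; "tool_rot": TCP orientation; "contact_force": force on the tool from outside, world axes, zero at the start; "torque": the same for the moment, N m; "opening": finger opening in m.
Only numpy, scipy, OpenCV 4.12 (cv2) and the standard library are available. Lean on these libraries where they do the work, as an engineer would, in place of code of your own. Each camera call takes 0.05 s, during which the arm holds its last target. There are 200 camera calls.

### The job

In one of the three sealed gauge cases on the granite plate the heavy ball has come loose. Pick up the cases one after another and shake each briskly back and forth a few times, red lid first, then yellow, then blue, setting each quiet one back upright on the plate; then hold the case that rattles out over the middle of the yellow mat, level, still and about 10 to 15 cm above it, and finish while still holding it there. The two quiet cases end standing upright on the plate, and everything else on the bench stays where it is.

Things in the scene. Friction and masses are not known exactly. Their poses are not given: they have to be found in the camera images.
- case_red_mid (a point): centre, half-way up, of the sealed case with the red lid: a grey box 118 mm long (its x), 46 mm wide (its y), 65 mm high (its z, up), standing upright on the plate; grip it across the 46 mm width. The lid cannot open; steel latches on the two ends, a paper label on top. All three look alike but for the lid colour
- case_yellow_mid (a point): centre, half-way up, of the sealed case with the yellow lid: a grey box 118 mm long (its x), 46 mm wide (its y), 65 mm high (its z, up), standing upright on the plate; grip it across the 46 mm width. Each case weighs 0.42 to 0.52 kg with its contents; two are packed tight, and the weight does not tell which one rattles
- case_blue_mid (a point): centre, half-way up, of the sealed case with the blue lid: a grey box 118 mm long (its x), 46 mm wide (its y), 65 mm high (its z, up), standing upright on the plate; grip it across the 46 mm width. In the rattling case a 32 mm, 250 g carbide ball rolls freely 72 mm along the length, near the bottom: it knocks on the ends and runs to the lower end when tipped
- plate_top (a point): centre of the top face of the fixed black granite surface plate, 200 mm (x) by 500 mm (y), top 50 mm above the bench; turned a little; axes along its sides, z up
- mat_mid (a point): centre of the top of the fixed yellow hand-over mat on the bench beyond the plate, 110 mm (x) by 140 mm (y), 3 mm thick
- gauge_block_mid (a point): bystander: centre of a loose steel gauge block 30 x 20 x 9 mm lying on the plate
- ring_gauge_mid (a point): bystander: centre of a loose dark ring gauge, 34 mm across, 10 mm high, lying on the plate
- vblock_mid (a point): bystander: centre of a loose dark steel V-block 50 x 44 x 44 mm on the bench
- paper_roll_mid (a point): bystander: centre of a loose white paper roll, 110 mm across, 100 mm high, standing on the bench
- screwdriver_mid (a point): bystander: a loose orange-handled screwdriver, about 200 mm long, lying on the bench; this point is half-way along it, its x runs to the tip
- mould_plate_mid (a point): bystander: centre of a loose aluminium mould plate 110 x 130 x 35 mm with four dark pins 12 mm tall, lying on the bench
Mind the look-alikes: they are no part of the job. What is shaped like the part that bears case_blue_mid but green or orange is not meant.

How it is judged (in metres and radians):
On the way, in this order (a step that is already met when the one before it is completed fails the run):
1. the case with the red lid, gripped and lifted about 18 mm or more clear of the plate, pauses or turns back (z of case_red_mid in the frame of plate_top above 0.05 m and contact force between case_red and the fingers above 1 N and linear speed of case_red below 0.08 m/s and angular speed of case_red below 0.4 rad/s).
2. the case with the red lid, gripped and lifted about 18 mm or more clear of the plate, is shaken (moves or swings quickly) (z of case_red_mid in the frame of plate_top above 0.05 m and contact force between case_red and the fingers above 1 N and (linear speed of case_red above 0.12 m/s or angular speed of case_red above 0.6 rad/s)).
3. the case with the red lid, gripped and lifted about 18 mm or more clear of the plate, stops or turns back while still lifted (all of step 1).
4. the case with the yellow lid, gripped and lifted about 18 mm or more clear of the plate, pauses or turns back (z of case_yellow_mid in the frame of plate_top above 0.05 m and contact force between case_yellow and the fingers above 1 N and linear speed of case_yellow below 0.08 m/s and angular speed of case_yellow below 0.4 rad/s).
5. the case with the yellow lid, gripped and lifted about 18 mm or more clear of the plate, is shaken (moves or swings quickly) (z of case_yellow_mid in the frame of plate_top above 0.05 m and contact force between case_yellow and the fingers above 1 N and (linear speed of case_yellow above 0.12 m/s or angular speed of case_yellow above 0.6 rad/s)).
6. the case with the yellow lid, gripped and lifted about 18 mm or more clear of the plate, stops or turns back while still lifted (all of step 4).
7. the case with the blue lid, gripped and lifted about 18 mm or more clear of the plate, pauses or turns back (z of case_blue_mid in the frame of plate_top above 0.05 m and contact force between case_blue and the fingers above 1 N and linear speed of case_blue below 0.08 m/s and angular speed of case_blue below 0.4 rad/s).
8. the case with the blue lid, gripped and lifted about 18 mm or more clear of the plate, is shaken (moves or swings quickly) (z of case_blue_mid in the frame of plate_top above 0.05 m and contact force between case_blue and the fingers above 1 N and (linear speed of case_blue above 0.12 m/s or angular speed of case_blue above 0.6 rad/s)).
9. the case with the blue lid, gripped and lifted about 18 mm or more clear of the plate, stops or turns back while still lifted (all of step 7).
At the end, for the whole second after the job is handed in: The case with the loose ball is in the fingers, its centre within 50 mm of the mat's middle seen from above and 0.11 to 0.30 m above the bench, within 0.2 rad of upright, slower than 0.03 m/s; the other two stand on the granite plate, let go, within 0.1 rad of upright and at rest ((((contact force between case_red_c0 and anything else above 0.3 N and contact force between case_red and the fingers above 1.5 N and height (world z) of case_red_mid between 0.11 and 0.3 m and horizontal distance between case_red_mid and mat_mid below 0.05 m and angle between case_red_mid's own z axis and vertical below 0.2 rad and linear speed of case_red below 0.03 m/s) and (z of case_yellow_mid in the frame of plate_top between 0.027 and 0.0375 m and angle between case_yellow_mid's own z axis and vertical below 0.1 rad and contact force between case_yellow and plate above 0.5 N and contact force between case_yellow and the fingers below 0.2 N and linear speed of case_yellow below 0.02 m/s) and (z of case_blue_mid in the frame of plate_top between 0.027 and 0.0375 m and angle between case_blue_mid's own z axis and vertical below 0.1 rad and contact force between case_blue and plate above 0.5 N and contact force between case_blue and the fingers below 0.2 N and linear speed of case_blue below 0.02 m/s)) or ((contact force between case_yellow_c0 and anything else above 0.3 N and contact force between case_yellow and the fingers above 1.5 N and height (world z) of case_yellow_mid between 0.11 and 0.3 m and horizontal distance between case_yellow_mid and mat_mid below 0.05 m and angle between case_yellow_mid's own z axis and vertical below 0.2 rad and linear speed of case_yellow below 0.03 m/s) and (z of case_red_mid in the frame of plate_top between 0.027 and 0.0375 m and angle between case_red_mid's own z axis and vertical below 0.1 rad and contact force between case_red and plate above 0.5 N and contact force between case_red and the fingers below 0.2 N and linear speed of case_red below 0.02 m/s) and (z of case_blue_mid in the frame of plate_top between 0.027 and 0.0375 m and angle between case_blue_mid's own z axis and vertical below 0.1 rad and contact force between case_blue and plate above 0.5 N and contact force between case_blue and the fingers below 0.2 N and linear speed of case_blue below 0.02 m/s)) or ((contact force between case_blue_c0 and anything else above 0.3 N and contact force between case_blue and the fingers above 1.5 N and height (world z) of case_blue_mid between 0.11 and 0.3 m and horizontal distance between case_blue_mid and mat_mid below 0.05 m and angle between case_blue_mid's own z axis and vertical below 0.2 rad and linear speed of case_blue below 0.03 m/s) and (z of case_red_mid in the frame of plate_top between 0.027 and 0.0375 m and angle between case_red_mid's own z axis and vertical below 0.1 rad and contact force between case_red and plate above 0.5 N and contact force between case_red and the fingers below 0.2 N and linear speed of case_red below 0.02 m/s) and (z of case_yellow_mid in the frame of plate_top between 0.027 and 0.0375 m and angle between case_yellow_mid's own z axis and vertical below 0.1 rad and contact force between case_yellow and plate above 0.5 N and contact force between case_yellow and the fingers below 0.2 N and linear speed of case_yellow below 0.02 m/s)))); the arm keeps its last pose, push and grip.
It fails at once if another loose thing on the plate or bench is moved more than 30 mm (distance of any of gauge_block_mid, ring_gauge_mid, vblock_mid, paper_roll_mid, screwdriver_mid, mould_plate_mid from where it was at the start of the episode above 0.03 m).
It also fails if it takes over 72 s, if anything falls off the work surface, if the arm or the gripper's body presses on something with over 40 N, if the wrist force passes 120 N, or if a joint passes its speed limit or range.

## Working session

There is one attempt and no reset: what is moved stays moved. The work goes in short steps, Python scripts to look and compute and a tool call to move; the robot and the scene stay as the last step left them, time stands still between calls to the robot, and variables do not carry over. Pictures are saved under pics/ and viewed, on a budget of 10 in all, crops included, one or two more only if the job needs it, and the job is handed in when it is done.

Besides the shell and the picture viewer there is one more tool, called by a JSON object that holds its "fn" and its "kwargs". arm_command: Moves the arm, as the interface text tells. Its arguments: {"type":"object","properties":{"dp":{"type":"array"},"twist":{"type":"array"},"jaw":{"type":"array"},"squeeze":{"type":"number"}},"required":["dp","twist","jaw"]}

```bash
mkdir -p pics; python3 - <<'E'
from bench import r
import cv2,numpy as np,pickle
o=r.observe();print(o)
d={}
for n in("scene","top"):
    g=r.get_image(n);d[n]=g;cv2.imwrite(f"pics/{n}0.png",g["image"][:,:,::-1]);print(n,g["fovy"],g["cx"],g["cy"],g["pose"])
pickle.dump(d,open("g0.pkl","wb"))
E
```

```text
{'clock': 0.0, 'joints': array([-7.04671885e+01,  1.51663932e+01,  9.19796090e+01, -2.97191487e-03,
        7.29783484e+01, -2.11363453e+00]), 'dq': array([ 0.02950546, -0.05657034, -0.03293488,  0.05812382,  0.07579487,
       -0.10400165]), 'joint_torque': array([-2.41966423e-03, -5.02111816e+01, -3.56875169e+01,  7.25148688e-02,
        2.93052255e-02, -1.90019505e-04]), 'position': array([ 0.24879531, -0.62686707,  0.30143589]), 'tool_rot': array([-90.80537985,  89.87561695, 110.84193927]), 'contact_force': array([-0.62824124, -0.27542354, -0.76157512]), 'torque': array([-0.01879857,  0.01925189,  0.00197259]), 'opening': 0.08807509836140638}
scene 49.52591594350606 317.56785488086484 198.10828151546048 [[-0.75341556  0.52804649 -0.39183146  0.92611589]
 [ 0.65751557  0.59940391 -0.4564956   0.50801264]
 [-0.00618559 -0.60156617 -0.79879902  0.95597816]
 [ 0.          0.          0.          1.        ]]
top 42.562785281013205 317.03814574883756 196.93210850230528 [[-0.00266316 -0.993844    0.1107565   0.35617452]
 [-0.99999345  0.00291811  0.00213983  0.00864948]
 [-0.00244986 -0.11075008 -0.99384527  1.57465949]
 [ 0.          0.          0.          1.        ]]
```

View pics/top0.png

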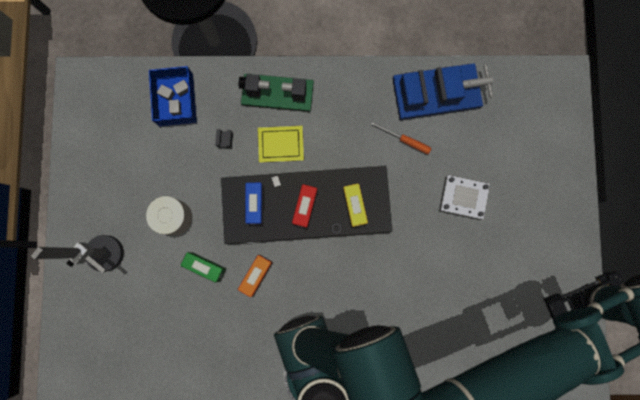

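View pics/scene0.png

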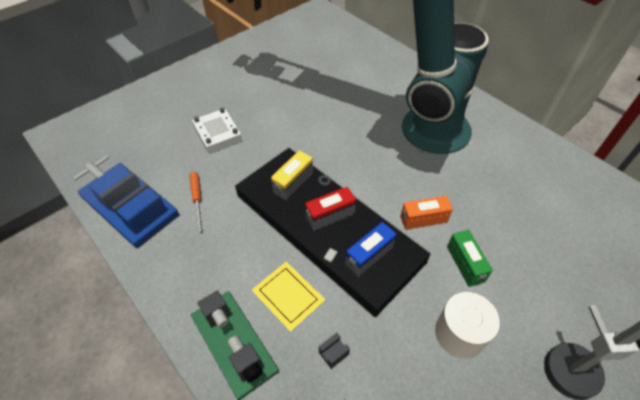

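The top view shows the blue lid at (254,203), red at (304,206), yellow at (356,205) and the mat at (280,144). The green and orange look-alikes lie off the plate. The scene view agrees.

```bash
cat >h.py <<'E'
import cv2,numpy as np
def K(g):
    f=200/np.tan(np.radians(g["fovy"]/2));return f
def ray(g,uv):
    f=K(g);R=g["pose"][:3,:3]
    d=np.array([(uv[0]+0-g["cx"])/f,(uv[1]-g["cy"])/f,1]);return g["pose"][:3,3],R@d
def plane(g,uv,z):
    c,d=ray(g,uv);return c+d*(z-c[2])/d[2]
def tri(g1,u1,g2,u2):
    a,d=ray(g1,u1);b,e=ray(g2,u2)
    s=np.linalg.lstsq(np.c_[d,-e],b-a,rcond=None)[0]
    p,q=a+s[0]*d,b+s[1]*e;return (p+q)/2,np.linalg.norm(p-q)
H={"red":[(0,6),(174,180)],"yellow":[(25,34)],"blue":[(105,122)]}
def blobs(g,col,minA=60):
    hsv=cv2.cvtColor(g["image"],cv2.COLOR_RGB2HSV);m=np.zeros(hsv.shape[:2],np.uint8)
    for a,b in H[col]: m|=cv2.inRange(hsv,(a,120,70),(b,255,255))
    cs,_=cv2.findContours(m,cv2.RETR_EXTERNAL,cv2.CHAIN_APPROX_NONE)
    return [c for c in cs if cv2.contourArea(c)>minA]
def label(g,c):
    m=np.zeros(g["image"].shape[:2],np.uint8);cv2.drawContours(m,[c],-1,255,-1)
    s=cv2.inRange(cv2.cvtColor(g["image"],cv2.COLOR_RGB2HSV),(0,0,130),(180,90,255))&m
    M=cv2.moments(s,True);return (M["m10"]/M["m00"],M["m01"]/M["m00"]) if M["m00"]>5 else None
E
python3 - <<'E'
from h import *;import pickle
d=pickle.load(open("g0.pkl","rb"));t,s=d["top"],d["scene"]
for col in H:
  L={}
  for n,g in d.items():
    for c in blobs(g,col):
      rc=cv2.minAreaRect(c);l=label(g,c)
      print(col,n,np.round(rc[0],1),np.round(rc[1],1),cv2.contourArea(c),l and np.round(l,1))
      if l: L.setdefault(n,[]).append((l,c))
      if n=="top":
        z=.115 if l else .003
        P=np.array([plane(g,p[0],z)[:2] for p in c],np.float32)*1000
        r=cv2.minAreaRect(P);print("   world rect mm",np.round(r[0],1),np.round(r[1],1),round(r[2],1), "label",l and plane(g,l,.115).round(4))
  if len(L)==2 and len(L["top"])==1==len(L["scene"]):
    print("  tri",tri(t,L["top"][0][0],s,L["scene"][0][0]))
  elif len(L)==2:
    for a in L["top"]:
      for b in L["scene"]: print("  tri?",a[0],b[0],tri(t,a[0],s,b[0]))
# plate
hsv=cv2.cvtColor(t["image"],cv2.COLOR_RGB2HSV)
m=cv2.inRange(hsv,(0,0,0),(180,255,60));m[:150]=0;m[255:]=0;m[:,:215]=0;m[:,400:]=0
m=cv2.morphologyEx(m,cv2.MORPH_CLOSE,np.ones((5,5)))
c=max(cv2.findContours(m,0,1)[0],key=cv2.contourArea)
P=np.array([plane(t,p[0],.05)[:2] for p in c],np.float32)*1000
print("plate",cv2.minAreaRect(P))
for n,u in(("block",(276.5,182)),("ring",(337,228.5)),("vblock",(224,139)),("roll",(165,215))): print(n,plane(t,u,.05 if n in("block","ring") else .044))
E
```

```text
red scene [330.  202.1] [20.2 49.3] 871.5 [330.3 200.1]
red top [304.1 205.2] [16.7 41.7] 639.5 [304.1 205.1]
   world rect mm [495.3  48.7] [ 47.7 119.6] 75.0 label [0.4954 0.0488 0.115 ]
  tri (array([0.49442229, 0.0500443 , 0.11306936]), np.float64(0.0033287124568435215))
yellow scene [288.1 294.8] [56.7 46.7] 2462.5 None
yellow scene [291.2 167.3] [13.4 41. ] 491.5 [291.9 166.6]
yellow top [355.2 204.3] [41.5 16.9] 610.5 [355.2 204.2]
   world rect mm [497.8 -97. ] [118.9  48.2] 12.4 label [ 0.4975 -0.0972  0.115 ]
yellow top [280.3 143.6] [34.3 44.6] 1450.5 None
   world rect mm [699.1 126.1] [108.8 138.9] 2.5 label None
  tri (array([ 0.49635151, -0.09601764,  0.11240469]), np.float64(0.003858810192989282))
blue scene [371.1 243. ] [22.  51.4] 1016.0 [371.3 241.1]
blue scene [127.3 201.2] [83.8 55.3] 2927.0 None
blue top [253.  202.5] [41. 16.] 651.5 [252.5 202.4]
   world rect mm [503.6 194.9] [118.2  45.9] 0.5 label [0.5035 0.1962 0.115 ]
blue top [169.6  93.2] [51.9 40.3] 1965.0 [172.4  94. ]
   world rect mm [826.  442.2] [155.6 117. ] 5.7 label [0.8233 0.4345 0.115 ]
blue top [437.6  90.3] [43.7 83.6] 2352.0 None
   world rect mm [ 868.4 -368.2] [141.1 262.1] 8.6 label None
  tri? (252.52482269503545, 202.43971631205673) (371.3495575221239, 241.08849557522123) (array([0.50271101, 0.19755599, 0.11372691]), np.float64(0.003061245545655937))
  tri? (172.37704918032787, 94.0) (371.3495575221239, 241.08849557522123) (array([0.69757486, 0.33115036, 0.49185555]), np.float64(0.01668310348133332))
plate ((502.2908935546875, 46.00538635253906), (201.9613037109375, 496.8874206542969), 4.053863525390625)
block [0.57148701 0.13334688 0.05      ]
ring [ 0.43166703 -0.04704604  0.05      ]
vblock [0.70473345 0.29422158 0.044     ]
roll [0.47373331 0.46667608 0.044     ]
```

Every measurement fits the given sizes: lids about 118 x 46 mm, label height triangulated at 0.113 m, plate about 202 x 497 mm. Next I'll work out the jaw direction and the first move.

```bash
cat >>h.py <<'E'
from scipy.spatial.transform import Rotation as Ro
def go(o,x,y,z,yaw):
    """remaining dp(/0.6m) and twist(/30deg) to TCP x,y,z, pointing down, jaws across a case whose length is at yaw"""
    R=Ro.from_euler("xyz",o["tool_rot"],degrees=True)
    best=None
    for s in(1,-1):
        a=np.radians(yaw);yy=s*np.array([-np.sin(a),np.cos(a),0]);xx=np.array([0,0,-1.]);T=Ro.from_matrix(np.c_[xx,yy,np.cross(xx,yy)])
        w=(T*R.inv()).as_rotvec(degrees=True)
        if best is None or np.linalg.norm(w)<np.linalg.norm(best): best=w
    d=np.array([x,y,z])-o["position"]
    print("dp",(d/.6).round(3),"mm",(d*1000).round(1),"twist",(best/30).round(3),"deg",best.round(1),"j6",o["joints"][5].round(1),"jaw",R.as_matrix()[:,1].round(3))
    return d,best
E
python3 - <<'E'
from h import *;from bench import r
go(r.observe(),.495,.049,.30,-15)
E
```

```text
dp [ 0.41   1.127 -0.003] mm [246.2 675.9  -1.5] twist [-0.004 -0.    -1.221] deg [ -0.1  -0.  -36.6] j6 -2.1 jaw [ 0.369 -0.929 -0.002]
```

{"fn": "arm_command", "kwargs": {"dp": [[0.034,0.094,0],[0.034,0.094,0],[0.034,0.094,0],[0.034,0.094,0],[0.034,0.094,0]], "twist": [[0,0,-0.1],[0,0,-0.1],[0,0,-0.1],[0,0,-0.1],[0,0,-0.1]], "jaw": [1,1,1,1,1], "squeeze": 50}}

```text
clock: 0.72
position: [0.3511, -0.3434, 0.3023]
tool_rot: [-86.1, 90.0, 100.5]
contact_force: [0.8, 1.0, -0.4]
opening: 0.0881
```

{"fn": "arm_command", "kwargs": {"dp": [[0.034,0.094,0],[0.034,0.094,0],[0.034,0.094,0],[0.034,0.094,0],[0.034,0.094,0]], "twist": [[0,0,-0.1],[0,0,-0.1],[0,0,-0.1],[0,0,-0.1],[0,0,-0.1]], "jaw": [1,1,1,1,1]}}

```text
clock: 1.35
position: [0.453, -0.0615, 0.3026]
tool_rot: [158.3, 90.0, -30.2]
contact_force: [0.3, -0.2, -0.5]
opening: 0.0882
```

{"fn": "arm_command", "kwargs": {"dp": [[0.034,0.094,0],[0.034,0.09,0],[0,0,0]], "twist": [[0,0,-0.1],[0,0,-0.1],[0,0,0]], "jaw": [1,1,1]}}

```text
clock: 1.72
position: [0.4942, 0.0503, 0.3023]
tool_rot: [-39.1, 89.9, 126.9]
contact_force: [0.1, -0.5, 0.5]
opening: 0.0884
```

```bash
python3 - <<'E'
from h import *;from bench import r
o=r.observe();print(o["position"],o["joints"],o["torque"],o["contact_force"])
go(o,.495,.049,.14,-15)
E
```

```text
[0.49422198 0.05031862 0.30228904] [ 2.91474484e+00 -4.39910852e+00  1.13192322e+02  4.87015386e-02
  7.12378808e+01  1.06930371e+02] [0.05076171 0.02496555 0.02405798] [ 0.06524719 -0.45032037  0.4962375 ]
dp [ 0.001 -0.002 -0.27 ] mm [   0.8   -1.3 -162.3] twist [-0.001 -0.001 -0.032] deg [-0. -0. -1.] j6 106.9 jaw [-0.242 -0.97  -0.001]
```

{"fn": "arm_command", "kwargs": {"dp": [[0.001,-0.002,-0.09],[0,0,-0.09],[0,0,-0.06],[0,0,-0.033],[0,0,0]], "twist": [[0,0,-0.03],[0,0,0],[0,0,0],[0,0,0],[0,0,0]], "jaw": [1,1,1,1,0.3]}}

```text
clock: 2.35
position: [0.4922, 0.0446, 0.1368]
tool_rot: [21.6, 89.7, -173.7]
contact_force: [-0.0, -0.9, -0.0]
opening: 0.0801
```

{"fn": "arm_command", "kwargs": {"dp": [[0,0,0],[0,0,0],[0,0,0],[0,0,0],[0,0,0]], "twist": [[0,0,0],[0,0,0],[0,0,0],[0,0,0],[0,0,0]], "jaw": [-1,-1,-1,-1,-1]}}

```text
clock: 2.98
position: [0.4956, 0.0463, 0.1402]
tool_rot: [-149.0, 89.8, 15.7]
contact_force: [0.7, 3.6, 5.9]
opening: 0.0457
```

{"fn": "arm_command", "kwargs": {"dp": [[0,0,0.04],[0,0,0.06],[0,0,0.04],[0,0,0],[0,0,0]], "twist": [[0,0,0],[0,0,0],[0,0,0],[0,0,0],[0,0,0]], "jaw": [-1,-1,-1,-1,-1]}}

```text
clock: 3.6
position: [0.493, 0.0456, 0.221]
tool_rot: [23.9, 89.8, -171.4]
contact_force: [-0.8, -0.8, -4.5]
opening: 0.0455
```

```bash
python3 - <<'E'
from h import *;from bench import r
o=r.observe();print(o["position"],o["joints"],o["torque"],o["contact_force"],o["opening"],o["clock"])
E
```

```text
[0.49299458 0.04560053 0.22095263] [ 2.41387217e+00 -4.58947309e-01  1.18402463e+02 -2.42907141e-02
  6.22538849e+01  1.07672056e+02] [0.0448044  0.0157235  0.00239042] [-0.82721455 -0.84797004 -4.48425863] 0.045518869563487996 3.6
```

{"fn": "arm_command", "kwargs": {"dp": [[0.06,-0.016,0],[-0.06,0.016,0],[0.06,-0.016,0],[-0.06,0.016,0],[0,0,0]], "twist": [[0,0,0],[0,0,0],[0,0,0],[0,0,0],[0,0,0]], "jaw": [-1,-1,-1,-1,-1]}}

```text
clock: 4.22
position: [0.4906, 0.0459, 0.2188]
tool_rot: [17.5, 89.5, -177.8]
contact_force: [0.1, -0.3, -5.7]
opening: 0.0457
```

{"fn": "arm_command", "kwargs": {"dp": [[0,0,0],[0,0,0],[0,0,0],[0,0,0]], "twist": [[0.065,0.24,0],[0.065,0.24,0],[0,0,0],[0,0,0]], "jaw": [-1,-1,-1,-1]}}

```text
clock: 4.72
position: [0.4941, 0.0457, 0.222]
tool_rot: [0.2, 75.1, 165.0]
contact_force: [0.5, -0.1, -5.3]
opening: 0.0453
```

```bash
cat >s.py <<'E'
import sys
from h import *;from bench import r
a=np.radians(float(sys.argv[1]));v=np.array([-np.sin(a),np.cos(a),0])
T=[];F=[]
for i in range(5):
    r.get_image("top");o=r.observe();T.append(o["torque"]);F.append(o["contact_force"])
R=Ro.from_euler("xyz",o["tool_rot"],degrees=True).as_matrix()
print("about jaw axis",np.dot(T,v).round(3),"mean",np.dot(T,v).mean().round(3),"F",np.mean(F,0).round(2),"tilt x-axis",R[:,0].round(3),"pos",o["position"].round(4),"open",o["opening"],o["clock"])
E
python3 s.py -15
```

```text
about jaw axis [-0.267 -0.256 -0.261 -0.331 -0.263] mean -0.276 F [ 0.06  0.07 -4.68] tilt x-axis [-0.247  0.067 -0.967] pos [0.494  0.0459 0.2232] open 0.0454125063651518 4.975
```

{"fn": "arm_command", "kwargs": {"dp": [[0,0,0],[0,0,0],[0,0,0],[0,0,0]], "twist": [[-0.065,-0.24,0],[-0.065,-0.24,0],[0,0,0],[0,0,0]], "jaw": [-1,-1,-1,-1]}}

```text
clock: 5.48
position: [0.4943, 0.0459, 0.2233]
tool_rot: [-7.7, 89.9, 157.1]
contact_force: [0.0, -0.6, -5.3]
opening: 0.0458
```

```bash
python3 s.py -15
```

```text
about jaw axis [-0.061  0.008  0.029  0.003  0.033] mean 0.002 F [ 0.09 -0.22 -4.69] tilt x-axis [-0.001  0.    -1.   ] pos [0.4948 0.0457 0.2227] open 0.045366663956782786 5.725
```

{"fn": "arm_command", "kwargs": {"dp": [[0,0,0],[0,0,0],[0,0,0],[0,0,0]], "twist": [[-0.065,-0.24,0],[-0.065,-0.24,0],[0,0,0],[0,0,0]], "jaw": [-1,-1,-1,-1]}}

```text
clock: 6.22
position: [0.4946, 0.0458, 0.2231]
tool_rot: [-179.9, 75.2, -15.2]
contact_force: [0.7, -0.1, -4.8]
opening: 0.046
```

```bash
python3 s.py -15
```

```text
about jaw axis [0.268 0.329 0.293 0.284 0.308] mean 0.297 F [-0.32  0.33 -4.29] tilt x-axis [ 0.248 -0.067 -0.966] pos [0.495  0.0456 0.2231] open 0.04552874593172647 6.475
```

{"fn": "arm_command", "kwargs": {"dp": [[0,0,0],[0,0,0],[0,0,0],[0,0,0]], "twist": [[0.065,0.24,0],[0.065,0.24,0],[0,0,0],[0,0,0]], "jaw": [-1,-1,-1,-1]}}

```text
clock: 6.98
position: [0.4944, 0.0456, 0.2225]
tool_rot: [166.1, 89.9, -29.2]
contact_force: [-0.3, -0.3, -4.8]
opening: 0.0453
```

```bash
python3 s.py -15; python3 -c "
from h import *;from bench import r
go(r.observe(),.495,.047,.1405,-15)"
```

```text
about jaw axis [ 0.021  0.055  0.016 -0.035  0.056] mean 0.023 F [ 0.16  0.18 -4.42] tilt x-axis [ 0.001 -0.    -1.   ] pos [0.4938 0.046  0.2229] open 0.04541195598262913 7.225
dp [ 0.002  0.002 -0.137] mm [  1.2   1.  -82.4] twist [0.    0.001 0.008] deg [0.  0.  0.2] j6 107.7 jaw [-0.263 -0.965  0.   ]
```

Red shows no moment shift at level after tipping either way (0.00 and 0.02 N m), so it looks quiet. I'm setting it back.

{"fn": "arm_command", "kwargs": {"dp": [[0.002,0.002,-0.06],[0,0,-0.04],[0,0,-0.025],[0,0,-0.01],[0,0,0]], "twist": [[0,0,0],[0,0,0],[0,0,0],[0,0,0],[0,0,0]], "jaw": [-1,-1,-1,-1,-1]}}

```text
clock: 7.85
position: [0.4958, 0.047, 0.1421]
tool_rot: [-165.5, 90.0, -0.8]
contact_force: [0.1, 0.0, -4.5]
opening: 0.0457
```

```bash
python3 s.py -15
```

```text
about jaw axis [ 0.03  -0.009 -0.01  -0.007  0.031] mean 0.007 F [ 0.08 -0.2  -4.77] tilt x-axis [ 0.002  0.    -1.   ] pos [0.4963 0.047  0.1428] open 0.04593721631132591 8.1
```

Still hanging with about 2 mm of gap, so I'm lowering a little more.

{"fn": "arm_command", "kwargs": {"dp": [[0,0,-0.003],[0,0,0],[0,0,0]], "twist": [[0,0,0],[0,0,0],[0,0,0]], "jaw": [-1,-1,-1]}}

```text
clock: 8.48
position: [0.4958, 0.047, 0.1403]
tool_rot: [-161.0, 90.0, 3.7]
contact_force: [0.2, -0.6, -3.9]
opening: 0.0457
```

```bash
python3 s.py -15
```

```text
about jaw axis [-0.094 -0.103 -0.058 -0.118 -0.101] mean -0.095 F [ 0.36  0.09 -3.28] tilt x-axis [ 0.001  0.    -1.   ] pos [0.4958 0.047  0.1403] open 0.04533651319490163 8.725
```

{"fn": "arm_command", "kwargs": {"dp": [[0,0,-0.001],[0,0,0],[0,0,0],[0,0,0],[0,0,0]], "twist": [[0,0,0],[0,0,0],[0,0,0],[0,0,0],[0,0,0]], "jaw": [-1,0.3,1,1,1]}}

```text
clock: 9.35
position: [0.4956, 0.047, 0.1395]
tool_rot: [-166.6, 90.0, -1.9]
contact_force: [0.6, 0.2, -0.0]
opening: 0.0838
```

{"fn": "arm_command", "kwargs": {"dp": [[0,0,0.05],[0,0,0.08],[0,0,0.04],[0,0,0]], "twist": [[0,0,0],[0,0,0],[0,0,0],[0,0,0]], "jaw": [1,1,1,1]}}

```text
clock: 9.85
position: [0.4971, 0.0471, 0.2439]
tool_rot: [-162.0, 89.7, 2.8]
contact_force: [-0.3, -0.1, -0.8]
opening: 0.0879
```

```bash
python3 - <<'E'
from h import *;from bench import r
o=r.observe();print(o["position"],o["opening"],o["torque"],o["contact_force"])
go(o,.497,-.097,.24,12.4)
E
```

```text
[0.49712141 0.04706917 0.24388914] 0.08793434368568008 [ 0.09034581 -0.02121274  0.01437456] [-0.2681542  -0.09591835 -0.81341248]
dp [-0.    -0.24  -0.006] mm [-1.000e-01 -1.441e+02 -3.900e+00] twist [-0.003  0.01   0.922] deg [-0.1  0.3 27.7] j6 107.8 jaw [-0.263 -0.965 -0.002]
```

{"fn": "arm_command", "kwargs": {"dp": [[0,-0.08,0],[0,-0.08,0],[0,-0.08,0],[0,0,0],[0,0,0]], "twist": [[0,0,0.3],[0,0,0.3],[0,0,0.3],[0,0,0.02],[0,0,0]], "jaw": [1,1,1,1,1]}}

```text
clock: 10.48
position: [0.4948, -0.0966, 0.2399]
tool_rot: [-39.1, 89.8, 153.1]
contact_force: [-0.4, 0.7, -0.1]
opening: 0.0881
```

```bash
python3 - <<'E'
from h import *;from bench import r
import pickle
g=r.get_image("scene");o=r.observe()
for i in range(3): r.get_image("top")
o=r.observe();print(o["position"],o["opening"])
go(o,.497,-.097,.14,12.4)
for c in blobs(g,"red"):print(label(g,c),cv2.minAreaRect(c))
E
```

```text
[ 0.49546717 -0.09577785  0.2410861 ] 0.08798512400119164
dp [ 0.003 -0.002 -0.168] mm [   1.5   -1.2 -101.1] twist [-0.001 -0.001 -0.   ] deg [-0. -0. -0.] j6 63.8 jaw [ 0.215 -0.977 -0.001]
(329.7278106508876, 199.0) ((329.5051574707031, 201.0131378173828), (20.243431091308594, 49.64997100830078), 68.49856567382812)
```

Red stands upright where it was (scene label at (330,199)). Now yellow.

{"fn": "arm_command", "kwargs": {"dp": [[0.003,-0.002,-0.07],[0,0,-0.06],[0,0,-0.038],[0,0,0],[0,0,0]], "twist": [[0,0,0],[0,0,0],[0,0,0],[0,0,0],[0,0,0]], "jaw": [1,1,1,1,0.3]}}

```text
clock: 11.3
position: [0.4981, -0.0978, 0.1417]
tool_rot: [155.1, 89.9, -12.5]
contact_force: [-0.5, 0.0, 0.2]
opening: 0.0799
```

{"fn": "arm_command", "kwargs": {"dp": [[0,0,0],[0,0,0],[0,0,0],[0,0,0],[0,0,0]], "twist": [[0,0,0],[0,0,0],[0,0,0],[0,0,0],[0,0,0]], "jaw": [-1,-1,-1,-1,-1]}}

```text
clock: 11.92
position: [0.4976, -0.0977, 0.1413]
tool_rot: [-119.6, 89.9, 72.7]
contact_force: [-2.7, 4.9, 5.9]
opening: 0.0456
```

{"fn": "arm_command", "kwargs": {"dp": [[0,0,0.04],[0,0,0.06],[0,0,0.04],[0,0,0],[0,0,0]], "twist": [[0,0,0],[0,0,0],[0,0,0],[0,0,0],[0,0,0]], "jaw": [-1,-1,-1,-1,-1]}}

```text
clock: 12.55
position: [0.4962, -0.0981, 0.2228]
tool_rot: [-19.0, 89.8, 173.3]
contact_force: [-0.5, 1.4, -5.4]
opening: 0.0456
```

```bash
python3 s.py 12.4
```

```text
about jaw axis [ 0.001 -0.006 -0.006  0.019 -0.009] mean -0.0 F [-0.16 -0.06 -4.63] tilt x-axis [-0.002  0.    -1.   ] pos [ 0.4967 -0.0981  0.2233] open 0.045391820135706175 12.8
```

{"fn": "arm_command", "kwargs": {"dp": [[0.06,0.013,0],[-0.06,-0.013,0],[0.06,0.013,0],[-0.06,-0.013,0],[0,0,0]], "twist": [[0,0,0],[0,0,0],[0,0,0],[0,0,0],[0,0,0]], "jaw": [-1,-1,-1,-1,-1]}}

```text
clock: 13.42
position: [0.4951, -0.0981, 0.2227]
tool_rot: [-22.2, 89.7, 170.1]
contact_force: [-0.3, 0.3, -5.0]
opening: 0.0458
```

{"fn": "arm_command", "kwargs": {"dp": [[0,0,0],[0,0,0],[0,0,0],[0,0,0]], "twist": [[-0.054,0.244,0],[-0.054,0.244,0],[0,0,0],[0,0,0]], "jaw": [-1,-1,-1,-1]}}

```text
clock: 13.92
position: [0.4976, -0.098, 0.2245]
tool_rot: [0.1, 75.1, -167.6]
contact_force: [0.1, 0.4, -4.4]
opening: 0.046
```

```bash
python3 s.py 12.4
```

```text
about jaw axis [-0.215 -0.215 -0.221 -0.2   -0.212] mean -0.213 F [-0.6   0.33 -4.63] tilt x-axis [-0.251 -0.056 -0.966] pos [ 0.497  -0.0983  0.225 ] open 0.04546369430163136 14.175
```

{"fn": "arm_command", "kwargs": {"dp": [[0,0,0],[0,0,0],[0,0,0],[0,0,0]], "twist": [[0.054,-0.244,0],[0.054,-0.244,0],[0,0,0],[0,0,0]], "jaw": [-1,-1,-1,-1]}}

```text
clock: 14.68
position: [0.4971, -0.0984, 0.225]
tool_rot: [6.3, 89.9, -161.3]
contact_force: [0.8, 0.5, -4.9]
opening: 0.0454
```

```bash
python3 s.py 12.4
```

```text
about jaw axis [0.07  0.117 0.036 0.082 0.043] mean 0.069 F [-0.07 -0.09 -4.5 ] tilt x-axis [-0.001 -0.    -1.   ] pos [ 0.4979 -0.0981  0.2245] open 0.04577914879815371 14.925
```

{"fn": "arm_command", "kwargs": {"dp": [[0,0,0],[0,0,0],[0,0,0],[0,0,0]], "twist": [[0.054,-0.244,0],[0.054,-0.244,0],[0,0,0],[0,0,0]], "jaw": [-1,-1,-1,-1]}}

```text
clock: 15.42
position: [0.4974, -0.0982, 0.2247]
tool_rot: [-179.8, 75.2, 12.5]
contact_force: [0.6, -0.2, -4.9]
opening: 0.0455
```

```bash
python3 s.py 12.4
```

```text
about jaw axis [0.187 0.176 0.208 0.216 0.257] mean 0.209 F [ 0.11 -0.31 -4.26] tilt x-axis [ 0.252  0.056 -0.966] pos [ 0.4981 -0.0981  0.2249] open 0.045348823699851694 15.675
```

{"fn": "arm_command", "kwargs": {"dp": [[0,0,0],[0,0,0],[0,0,0],[0,0,0]], "twist": [[-0.054,0.244,0],[-0.054,0.244,0],[0,0,0],[0,0,0]], "jaw": [-1,-1,-1,-1]}}

```text
clock: 16.18
position: [0.4975, -0.0979, 0.2244]
tool_rot: [-161.9, 89.9, 30.5]
contact_force: [0.3, -0.4, -4.8]
opening: 0.0455
```

```bash
python3 s.py 12.4; python3 -c "
from h import *;from bench import r
go(r.observe(),.4975,-.0975,.1405,12.4)"
```

```text
about jaw axis [-0.072 -0.058 -0.053 -0.09  -0.058] mean -0.066 F [-0.29 -0.07 -4.68] tilt x-axis [ 0.001  0.    -1.   ] pos [ 0.4968 -0.0983  0.2247] open 0.04564540473470193 16.425
dp [ 0.001  0.001 -0.14 ] mm [  0.7   0.8 -84.2] twist [-0.     0.001  0.003] deg [-0.   0.   0.1] j6 63.7 jaw [ 0.213 -0.977 -0.   ]
```

Yellow rattles. After tipping one way the level moment reads +0.07 N m, and after the other way −0.07, which fits a ball running end to end. Blue still has to be tried, so yellow goes back on the plate for now.

{"fn": "arm_command", "kwargs": {"dp": [[0.001,0.001,-0.06],[0,0,-0.045],[0,0,-0.025],[0,0,-0.01],[0,0,0]], "twist": [[0,0,0],[0,0,0],[0,0,0],[0,0,0],[0,0,0]], "jaw": [-1,-1,-1,-1,-1]}}

```text
clock: 17.05
position: [0.4987, -0.0979, 0.1417]
tool_rot: [156.2, 89.9, -11.4]
contact_force: [0.1, -0.2, -4.9]
opening: 0.0455
```

```bash
python3 s.py 12.4
```

```text
about jaw axis [-0.093 -0.045 -0.123 -0.119 -0.095] mean -0.095 F [ 0.08 -0.34 -4.28] tilt x-axis [ 0.002 -0.    -1.   ] pos [ 0.4987 -0.0978  0.1414] open 0.0455193842124993 17.3
```

{"fn": "arm_command", "kwargs": {"dp": [[0,0,-0.002],[0,0,-0.001],[0,0,0]], "twist": [[0,0,0],[0,0,0],[0,0,0]], "jaw": [-1,-1,-1]}}

```text
clock: 17.68
position: [0.4988, -0.0978, 0.1413]
tool_rot: [155.8, 89.9, -11.9]
contact_force: [-5.1, -0.5, 10.3]
opening: 0.046
```

{"fn": "arm_command", "kwargs": {"dp": [[0,0,0],[0,0,0],[0,0,0],[0,0,0],[0,0,0]], "twist": [[0,0,0],[0,0,0],[0,0,0],[0,0,0],[0,0,0]], "jaw": [-1,0.3,1,1,1]}}

```text
clock: 18.3
position: [0.498, -0.0976, 0.1388]
tool_rot: [-17.8, 90.0, 174.6]
contact_force: [-0.3, 0.1, 0.5]
opening: 0.0834
```

{"fn": "arm_command", "kwargs": {"dp": [[0,0,0.05],[0,0,0.08],[0,0,0.04],[0,0,0]], "twist": [[0,0,0],[0,0,0],[0,0,0],[0,0,0]], "jaw": [1,1,1,1]}}

```text
clock: 18.8
position: [0.4995, -0.0979, 0.2432]
tool_rot: [154.2, 89.7, -13.5]
contact_force: [0.2, -0.3, 0.3]
opening: 0.0881
```

```bash
python3 - <<'E'
from h import *;from bench import r
o=r.observe();print(o["position"],o["opening"],o["torque"],o["contact_force"])
go(o,.503,.196,.24,0.5)
E
```

```text
[ 0.49945778 -0.09793598  0.243196  ] 0.08814377211707614 [-0.00123847 -0.00859443 -0.03805065] [ 0.16700606 -0.34351283  0.32647119]
dp [ 0.006  0.49  -0.005] mm [  3.5 293.9  -3.2] twist [ 0.003  0.009 -0.395] deg [  0.1   0.3 -11.8] j6 63.8 jaw [ 0.214 -0.977  0.002]
```

{"fn": "arm_command", "kwargs": {"dp": [[0.001,0.098,0],[0.001,0.098,0],[0.001,0.098,0],[0.001,0.098,0],[0.001,0.098,0]], "twist": [[0,0,-0.08],[0,0,-0.08],[0,0,-0.08],[0,0,-0.08],[0,0,-0.08]], "jaw": [1,1,1,1,1]}}

```text
clock: 19.42
position: [0.4998, 0.1979, 0.2387]
tool_rot: [22.1, 89.8, -157.6]
contact_force: [0.7, -0.9, 0.5]
opening: 0.0881
```

{"fn": "arm_command", "kwargs": {"dp": [[0,0,0],[0,0,0]], "twist": [[0,0,0],[0,0,0]], "jaw": [1,1]}}

```text
clock: 19.68
position: [0.5, 0.196, 0.2391]
tool_rot: [29.3, 89.8, -150.2]
contact_force: [-0.5, -0.1, 0.3]
opening: 0.0879
```

```bash
python3 - <<'E'
from h import *;from bench import r
g=r.get_image("scene");o=r.observe();print(o["position"])
go(o,.503,.196,.14,.5)
for c in blobs(g,"yellow"):print(label(g,c),cv2.minAreaRect(c))
cv2.imwrite("pics/mid.png",g["image"][:,:,::-1])
E
```

```text
[0.50033278 0.1953212  0.23942587]
dp [ 0.004  0.001 -0.166] mm [  2.7   0.7 -99.4] twist [ 0.003 -0.004  0.005] deg [ 0.1 -0.1  0.2] j6 108.4 jaw [ 0.006 -1.     0.001]
None ((288.1369934082031, 294.8013916015625), (56.52978515625, 46.741764068603516), 47.121097564697266)
(290.2582781456954, 166.09933774834437) ((290.0, 167.00001525878906), (14.142135620117188, 41.01219177246094), 45.0)
```

View pics/mid.png

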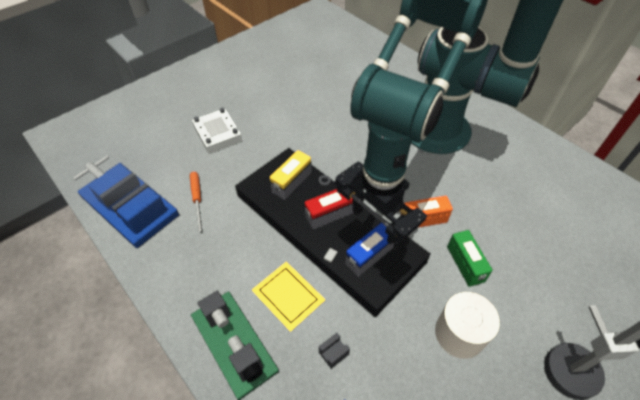

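The picture shows yellow (290,166) and red (328,203) standing upright on the plate, bystanders in place, and the gripper above blue (370,243). Descending.

{"fn": "arm_command", "kwargs": {"dp": [[0.004,0.001,-0.07],[0,0,-0.06],[0,0,-0.036],[0,0,0],[0,0,0]], "twist": [[0,0,0],[0,0,0],[0,0,0],[0,0,0],[0,0,0]], "jaw": [1,1,1,1,0.3]}}

```text
clock: 20.35
position: [0.5041, 0.1961, 0.1421]
tool_rot: [-167.8, 89.9, 12.5]
contact_force: [0.7, -0.1, 0.8]
opening: 0.0802
```

{"fn": "arm_command", "kwargs": {"dp": [[0,0,0],[0,0,0],[0,0,0],[0,0,0],[0,0,0]], "twist": [[0,0,0],[0,0,0],[0,0,0],[0,0,0],[0,0,0]], "jaw": [-1,-1,-1,-1,-1]}}

```text
clock: 20.98
position: [0.5037, 0.1974, 0.1418]
tool_rot: [-140.8, 89.9, 39.5]
contact_force: [-0.4, 1.6, 4.0]
opening: 0.0457
```

{"fn": "arm_command", "kwargs": {"dp": [[0,0,0.04],[0,0,0.06],[0,0,0.04],[0,0,0],[0,0,0]], "twist": [[0,0,0],[0,0,0],[0,0,0],[0,0,0],[0,0,0]], "jaw": [-1,-1,-1,-1,-1]}}

```text
clock: 21.6
position: [0.5022, 0.1966, 0.2232]
tool_rot: [20.6, 89.8, -159.1]
contact_force: [-0.1, -0.3, -5.1]
opening: 0.0454
```

```bash
python3 s.py 0.5
```

```text
about jaw axis [ 0.021  0.03  -0.014 -0.027 -0.032] mean -0.004 F [-0.05 -0.04 -4.71] tilt x-axis [-0.002 -0.001 -1.   ] pos [0.5027 0.1968 0.2238] open 0.04560868763350057 21.85
```

{"fn": "arm_command", "kwargs": {"dp": [[0.06,0,0],[-0.06,0,0],[0.06,0,0],[-0.06,0,0],[0,0,0]], "twist": [[0,0,0],[0,0,0],[0,0,0],[0,0,0],[0,0,0]], "jaw": [-1,-1,-1,-1,-1]}}

```text
clock: 22.48
position: [0.501, 0.1966, 0.2232]
tool_rot: [15.4, 89.7, -164.2]
contact_force: [0.3, 0.7, -4.7]
opening: 0.0453
```

{"fn": "arm_command", "kwargs": {"dp": [[0,0,0],[0,0,0],[0,0,0],[0,0,0]], "twist": [[0,0.25,0],[0,0.25,0],[0,0,0],[0,0,0]], "jaw": [-1,-1,-1,-1]}}

```text
clock: 22.98
position: [0.5037, 0.1969, 0.2251]
tool_rot: [-0.3, 75.1, -180.0]
contact_force: [0.3, -0.4, -4.6]
opening: 0.0455
```

```bash
python3 s.py 0.5
```

```text
about jaw axis [-0.305 -0.285 -0.267 -0.276 -0.34 ] mean -0.294 F [-0.21  0.11 -4.74] tilt x-axis [-0.257  0.    -0.966] pos [0.503  0.1971 0.2257] open 0.045090340898884994 23.225
```

{"fn": "arm_command", "kwargs": {"dp": [[0,0,0],[0,0,0],[0,0,0],[0,0,0]], "twist": [[0,-0.25,0],[0,-0.25,0],[0,0,0],[0,0,0]], "jaw": [-1,-1,-1,-1]}}

```text
clock: 23.72
position: [0.5032, 0.1971, 0.2257]
tool_rot: [-7.1, 89.9, 173.3]
contact_force: [-0.3, 0.2, -4.7]
opening: 0.0459
```

```bash
python3 s.py 0.5
```

```text
about jaw axis [-0.     0.051  0.034 -0.03   0.024] mean 0.016 F [ 0.3   0.14 -4.14] tilt x-axis [-0.001 -0.    -1.   ] pos [0.5039 0.197  0.2251] open 0.04569229748824129 23.975
```

{"fn": "arm_command", "kwargs": {"dp": [[0,0,0],[0,0,0],[0,0,0],[0,0,0]], "twist": [[0,-0.25,0],[0,-0.25,0],[0,0,0],[0,0,0]], "jaw": [-1,-1,-1,-1]}}

```text
clock: 24.48
position: [0.5036, 0.1971, 0.2255]
tool_rot: [179.7, 75.1, -0.0]
contact_force: [0.2, 0.4, -4.5]
opening: 0.0456
```

```bash
python3 s.py 0.5
```

```text
about jaw axis [0.245 0.287 0.302 0.358 0.325] mean 0.304 F [ 0.08 -0.29 -4.32] tilt x-axis [ 0.258 -0.    -0.966] pos [0.5041 0.197  0.2255] open 0.04576291551459041 24.725
```

{"fn": "arm_command", "kwargs": {"dp": [[0,0,0],[0,0,0],[0,0,0],[0,0,0]], "twist": [[0,0.25,0],[0,0.25,0],[0,0,0],[0,0,0]], "jaw": [-1,-1,-1,-1]}}

```text
clock: 25.22
position: [0.5035, 0.1968, 0.2249]
tool_rot: [163.5, 89.9, -16.2]
contact_force: [0.6, -1.1, -4.5]
opening: 0.0455
```

```bash
python3 s.py 0.5; python3 -c "
from h import *;from bench import r
go(r.observe(),.5037,.197,.1405,.5)"
```

```text
about jaw axis [ 0.03  -0.005  0.031  0.054 -0.006] mean 0.021 F [ 0.09 -0.31 -4.66] tilt x-axis [ 0.001  0.    -1.   ] pos [0.5028 0.1971 0.2254] open 0.04555429817698961 25.475
dp [ 0.001 -0.    -0.141] mm [  0.9  -0.1 -84.9] twist [-0.     0.001  0.004] deg [-0.   0.   0.1] j6 108.4 jaw [ 0.007 -1.    -0.   ]
```

Blue is quiet: its moments match red's. Setting it back.

{"fn": "arm_command", "kwargs": {"dp": [[0.001,0,-0.06],[0,0,-0.045],[0,0,-0.025],[0,0,-0.01],[0,0,-0.001]], "twist": [[0,0,0],[0,0,0],[0,0,0],[0,0,0],[0,0,0]], "jaw": [-1,-1,-1,-1,-1]}}

```text
clock: 26.1
position: [0.5047, 0.1973, 0.1418]
tool_rot: [-161.5, 89.9, 18.8]
contact_force: [-0.4, -0.2, -4.7]
opening: 0.046
```

```bash
python3 s.py 0.5
```

```text
about jaw axis [0.16  0.171 0.174 0.225 0.173] mean 0.18 F [-0.53  0.87 -0.9 ] tilt x-axis [ 0.002  0.001 -1.   ] pos [0.5048 0.1973 0.1419] open 0.04548457582349281 26.35
```

{"fn": "arm_command", "kwargs": {"dp": [[0,0,-0.001],[0,0,0],[0,0,0],[0,0,0],[0,0,0]], "twist": [[0,0,0],[0,0,0],[0,0,0],[0,0,0],[0,0,0]], "jaw": [-1,-1,0.3,1,1]}}

```text
clock: 26.98
position: [0.5041, 0.197, 0.1401]
tool_rot: [-165.7, 90.0, 14.7]
contact_force: [0.2, -1.0, -0.4]
opening: 0.0734
```

{"fn": "arm_command", "kwargs": {"dp": [[0,0,0],[0,0,0.05],[0,0,0.08],[0,0,0.04],[0,0,0]], "twist": [[0,0,0],[0,0,0],[0,0,0],[0,0,0],[0,0,0]], "jaw": [1,1,1,1,1]}}

```text
clock: 27.6
position: [0.5054, 0.1975, 0.2446]
tool_rot: [-161.8, 89.7, 18.5]
contact_force: [1.0, -0.2, -0.4]
opening: 0.0884
```

```bash
python3 - <<'E'
from h import *;from bench import r
o=r.observe();print(o["position"],o["opening"])
go(o,.4985,-.0975,.24,12.4)
E
```

```text
[0.50543819 0.19751424 0.24456417] 0.08843864631294295
dp [-0.012 -0.492 -0.008] mm [  -6.9 -295.    -4.6] twist [-0.004  0.009  0.402] deg [-0.1  0.3 12.1] j6 108.4 jaw [ 0.006 -1.    -0.002]
```

{"fn": "arm_command", "kwargs": {"dp": [[-0.002,-0.098,0],[-0.002,-0.098,0],[-0.002,-0.098,0],[-0.002,-0.098,0],[-0.002,-0.1,0]], "twist": [[0,0,0.08],[0,0,0.08],[0,0,0.08],[0,0,0.08],[0,0,0.08]], "jaw": [1,1,1,1,1]}}

```text
clock: 28.22
position: [0.4967, -0.0997, 0.24]
tool_rot: [-28.5, 89.8, 163.9]
contact_force: [0.8, 0.5, -0.5]
opening: 0.088
```

{"fn": "arm_command", "kwargs": {"dp": [[0,0,0],[0,0,0]], "twist": [[0,0,0],[0,0,0]], "jaw": [1,1]}}

```text
clock: 28.48
position: [0.4972, -0.0979, 0.2405]
tool_rot: [-39.5, 89.8, 152.8]
contact_force: [-0.4, 0.2, 0.8]
opening: 0.0881
```

```bash
python3 - <<'E'
from h import *;from bench import r
g=r.get_image("scene");o=r.observe();print(o["position"])
go(o,.4982,-.0975,.14,12.4)
cv2.imwrite("pics/mid2.png",g["image"][:,:,::-1])
for c in blobs(g,"blue"):print(label(g,c),cv2.minAreaRect(c))
E
```

```text
[ 0.49737066 -0.09720522  0.24076957]
dp [ 0.001 -0.    -0.168] mm [   0.8   -0.3 -100.8] twist [-0.002 -0.004  0.002] deg [-0.1 -0.1  0. ] j6 63.7 jaw [ 0.214 -0.977 -0.002]
(370.69058295964123, 241.12107623318386) ((370.3663330078125, 242.83665466308594), (22.444761276245117, 51.855133056640625), 50.710594177246094)
None ((128.37420654296875, 202.600830078125), (87.90923309326172, 54.80647659301758), 43.15238952636719)
```

View pics/mid2.png

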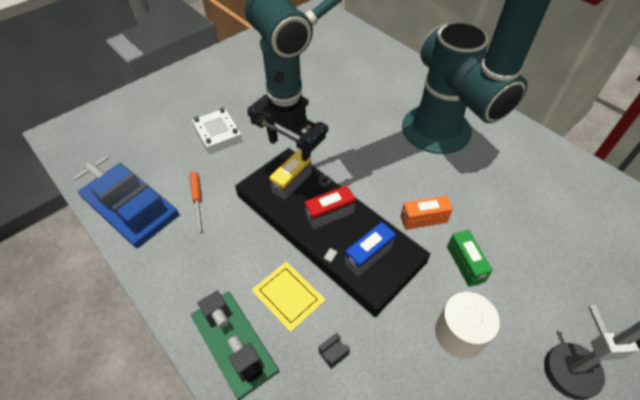

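Red (330,203) and blue (371,243) stand upright, and the gripper is above yellow (290,170). I'm regrasping yellow and lifting it.

{"fn": "arm_command", "kwargs": {"dp": [[0.001,0,-0.07],[0,0,-0.06],[0,0,-0.038],[0,0,0],[0,0,0]], "twist": [[0,0,0],[0,0,0],[0,0,0],[0,0,0],[0,0,0]], "jaw": [1,1,1,1,0.3]}}

```text
clock: 29.15
position: [0.4992, -0.0972, 0.142]
tool_rot: [163.4, 90.0, -4.2]
contact_force: [0.5, -0.1, 0.2]
opening: 0.08
```

{"fn": "arm_command", "kwargs": {"dp": [[0,0,0],[0,0,0],[0,0,0],[0,0,0],[0,0,0]], "twist": [[0,0,0],[0,0,0],[0,0,0],[0,0,0],[0,0,0]], "jaw": [-1,-1,-1,-1,-1]}}

```text
clock: 29.78
position: [0.4988, -0.0983, 0.1418]
tool_rot: [169.5, 90.0, 1.8]
contact_force: [-1.1, 0.6, 3.7]
opening: 0.0458
```

{"fn": "arm_command", "kwargs": {"dp": [[0,0,0.04],[0,0,0.07],[0,0,0.07],[0,0,0.04],[0,0,0]], "twist": [[0,0,0],[0,0,0],[0,0,0],[0,0,0],[0,0,0]], "jaw": [-1,-1,-1,-1,-1]}}

```text
clock: 30.4
position: [0.4993, -0.0985, 0.2744]
tool_rot: [152.9, 89.8, -14.8]
contact_force: [0.4, -0.0, -4.8]
opening: 0.0454
```

```bash
python3 s.py 12.4; python3 -c "
from h import *;from bench import r
go(r.observe(),.698,.126,.25,12.4)"
```

```text
about jaw axis [-0.087 -0.098 -0.051 -0.071 -0.057] mean -0.073 F [-0.31  0.04 -5.12] tilt x-axis [-0.004  0.001 -1.   ] pos [ 0.4973 -0.0979  0.2709] open 0.0456466076550211 30.65
dp [ 0.334  0.373 -0.035] mm [200.7 223.9 -20.9] twist [-0.002 -0.008  0.002] deg [-0.1 -0.2  0.1] j6 63.7 jaw [ 0.214 -0.977 -0.002]
```

{"fn": "arm_command", "kwargs": {"dp": [[0.02,0.022,0],[0.037,0.041,0],[0.037,0.041,0],[0.037,0.041,0],[0.037,0.041,0]], "twist": [[0,0,0],[0,0,0],[0,0,0],[0,0,0],[0,0,0]], "jaw": [-1,-1,-1,-1,-1]}}

```text
clock: 31.28
position: [0.6004, 0.0153, 0.2723]
tool_rot: [-36.6, 89.9, 155.7]
contact_force: [0.7, -0.0, -4.4]
opening: 0.0455
```

{"fn": "arm_command", "kwargs": {"dp": [[0.037,0.041,0],[0.037,0.041,0],[0.037,0.041,0],[0.037,0.041,0],[0.018,0.023,0]], "twist": [[0,0,0],[0,0,0],[0,0,0],[0,0,0],[0,0,0]], "jaw": [-1,-1,-1,-1,-1]}}

```text
clock: 31.9
position: [0.6999, 0.1279, 0.2718]
tool_rot: [-27.2, 89.9, 165.2]
contact_force: [-0.2, -1.0, -4.7]
opening: 0.0456
```

{"fn": "arm_command", "kwargs": {"dp": [[0,0,-0.03],[0,0,-0.035],[0,0,-0.03],[0,0,-0.013],[0,0,0]], "twist": [[0,0,0],[0,0,0],[0,0,0],[0,0,0],[0,0,0]], "jaw": [-1,-1,-1,-1,-1]}}

```text
clock: 32.52
position: [0.6983, 0.125, 0.2073]
tool_rot: [-3.6, 89.9, -171.3]
contact_force: [0.5, -0.4, -4.9]
opening: 0.0456
```

{"fn": "arm_command", "kwargs": {"dp": [[0,0,0],[0,0,0],[0,0,0],[0,0,0]], "twist": [[0,0,0],[0,0,0],[0,0,0],[0,0,0]], "jaw": [-1,-1,-1,-1]}}

```text
clock: 33.02
position: [0.6991, 0.1257, 0.2089]
tool_rot: [175.2, 90.0, 7.5]
contact_force: [0.7, 0.1, -4.9]
opening: 0.0454
```

```bash
python3 s.py 12.4; python3 - <<'E'
from h import *;from bench import r
go(r.observe(),.698,.126,.206,12.4)
for n in("scene","top"):
    g=r.get_image(n);cv2.imwrite(f"pics/end_{n}.png",g["image"][:,:,::-1])
    for col in("red","blue"):
        for c in blobs(g,col):
            l=label(g,c)
            if l:print(n,col,l,plane(g,l,.115))
E
```

```text
about jaw axis [-0.038 -0.032  0.022 -0.039 -0.022] mean -0.022 F [-0.59 -0.24 -4.97] tilt x-axis [-0.  0. -1.] pos [0.699  0.1256 0.2085] open 0.0456169022266866 33.275
dp [-0.002  0.001 -0.004] mm [-1.   0.4 -2.5] twist [-0.    -0.     0.002] deg [-0.  -0.   0.1] j6 85.8 jaw [ 0.214 -0.977 -0.   ]
scene red (329.59493670886076, 199.0126582278481) [0.49352376 0.04875108 0.115     ]
scene blue (370.57964601769913, 241.11946902654867) [0.50371775 0.19809736 0.115     ]
top blue (172.3969696969697, 94.12727272727273) [0.82293121 0.4344535  0.115     ]
```

View pics/end_scene.png

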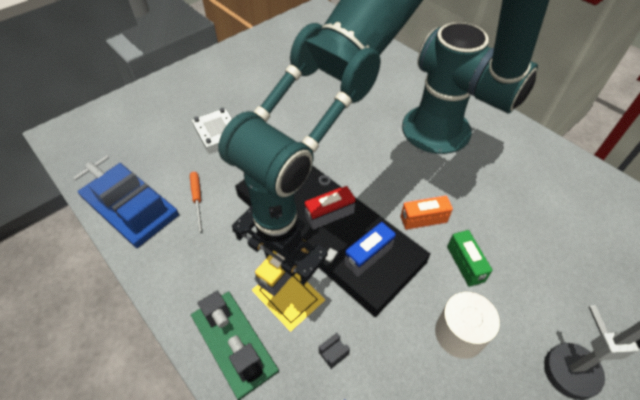

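View pics/end_top.png

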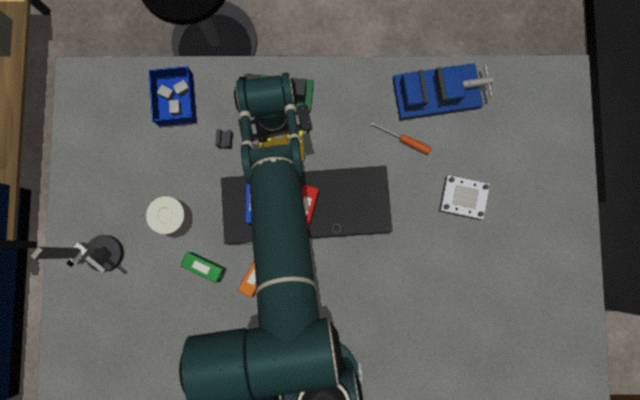

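The pictures show yellow held over the mat near (285,285) in the scene view. Red (330,199) and blue (371,241) are on the plate, and the bystanders have not moved. Handing in.

```bash
python3 -c "
from bench import r
o=r.observe();print(o['position'],o['dq'].round(2),o['opening']);print(r.job_done())"
```

```text
[0.69896882 0.125633   0.208437  ] [-0.    0.04 -0.13 -0.01  0.03 -0.03] 0.045827958515268045
the job is handed in; nothing more can be done
None
```

The job is handed in with the yellow-lid case, the one that rattles, held level over the yellow mat. I lifted, paused, shook and tipped red, then yellow, then blue.

- **Which one rattles:** after tipping yellow each way and levelling it, the moment about the jaw axis changed sign (+0.07, then −0.07 N m). That fits the loose ball running end to end. Red and blue stayed at 0.00 to 0.02 N m.
- **Quiet cases:** red and blue were set back on the plate. The last scene picture shows both upright, with their labels within 2–3 mm of where they started.
- **Final hold:** the TCP is at (0.699, 0.126, 0.208), about 1 mm from the measured middle of the mat. That puts the case centre about 0.15 m above the bench. The tool was level, the joints were practically still, and the fingers were closed at 46 mm carrying about 5 N. The clock was about 33 s of the 72 s allowed.
- **Bystanders:** none looked moved in the last pictures, by eye only. The arm hid the gauge block from the top camera, and the final positions were not measured.
- **One reading that disagreed:** with yellow held over the mat, the moment was only −0.02 N m, though it read −0.07 just after I picked it up again. I take it that the ball rolled during the carry, but I did not check this separately.

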